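Lock the pull coupler onto the ball of the blue load cell

TASK

Get the blue load cell ready for a pull test: take the white coupler by its orange T-handle and pull the handle fully up so that the jaws open, lower the coupler gently over the ball of the blue load cell until its rim sits flat on the cell, then press the handle fully down to lock it. Keep the coupler upright all the time and leave it standing there, locked and released.

Things in the scene. Friction and masses are not known exactly. Their poses are not given: they have to be found in the camera images.
- coupler: white upright bell, open below, 66 mm high, 60 mm across, flared to an 80 mm rim (inside: 50 mm bore, 70 mm at the mouth, 56 mm deep), orange T-handle on top, 0.6 kg. Origin: centre of the rim's underside; z up. Two red jaws near the rim, along its y: shut inside the bore (no entry for the ball) with handle down, 14 mm out with handle up. Not the grey, black-knobbed one.
- handle_grip (a point): centre of the orange crossbar of the T-handle, on the coupler's axis, 92 mm above the underside of the rim with the handle down, 117 mm with it up. Bar 70 mm long along x, 16 mm wide along y, 22 mm high; 15 mm free between bar and bell with the handle down. Axes parallel to the coupler's.
- handle (a joint): height of the T-handle above its locked position, m: 0 = down (jaws shut, the start), 0.025 = fully up (jaws open). Slides straight up and down with about 2 N of friction, less than the coupler's weight, and stays where left. At its upper stop the coupler hangs from it upright and can be carried by it.
- blue_cell_ball (a point): centre of the steel ball (32 mm diameter) on the blue load cell, a blue drum 100 mm across fixed to the bench, z up. The drum's flat top is 36 mm below this point, 40 mm above the bench; neck 10 mm thick. Seated, the coupler's rim rests on that flat top, its origin 36 mm straight below this point, at any yaw; the jaws close under the ball. A like cell in grey stays empty.
Mind the look-alikes: they are no part of the job. Leave any brown or purple look-alike of the part that bears blue_cell_ball alone.

How it is judged:
By the outcome, as a careful person would: the job done as asked, in the order asked, and still so for the second after the job is handed in, with the robot touching nothing.
It also fails if it takes over 48 s, if anything falls off the work surface, if the arm or the gripper's body presses on something with over 40 N, if the wrist force passes 120 N, or if a joint passes its speed limit or range.

ROBOT

A 6-joint arm with a two-finger parallel gripper is mounted at the origin on the work surface. World frame = base frame: x ahead of the robot, y to its left, z up, the work surface at z = 0. Lengths are in m, angles in rad, forces in N, time in s.
With the tool pointing down it reaches from about 0.425 to 0.95 m from the base axis. Payload 14.7 kg.
Tool frame: the origin (TCP) lies at the very end of the fingers, on their centre line; the grasp point (between the pads) lies 19 mm behind it (env.tcp_to_grasp is the y of the grasp point in the tool frame, in m); y points along the fingers, x is the direction in which the jaws open and shut, and the axes are right-handed (so a half turn about y gives the same grasp; the last joint's range is limited). The gripper opens to 85 mm and grips with 20 to 120 N. Pads are 22 mm wide; open, the fingers measure 114 mm over their backs; the gripper's body (76 mm by 85 mm) begins 54 mm behind the grasp point. The pads swing forward as they close: fully open they stand 13 mm farther back than shut.
Start: joints at [1.295, 0.48, 1.596, -0, 1.065, -0.047], TCP at [0.147, 0.633, 0.231] pointing down, gripper open.
Joint ranges: [-2.75, 2.75], [-0.82, 2.05], [0.23, 2.67], [-1.56, 4.7], [0.09, 2.69], [-2.92, 2.92]. Speed limits (rad/s): [1.89, 1.89, 2.39, 3.01, 3.01, 3.01].

INTERFACE

Orientations are given as a rotation vector (axis times angle).
In Python, from plant import env gives the robot as it stands.
- The arm moves only by the tool step_arm, never from a script. Its argument "series" is text: rows parted by semicolons, each of 7 numbers parted by spaces: the shift along the tool's x, y, z in cm, then the turn, a rotation vector about the tool's x, y, z in degrees, then the finger opening in cm, from 0 to 8.54. A call has 1 to 5 rows; each row is the pose to reach, as a shift and turn from the pose commanded when the call began, along the tool's axes at that moment; what a row does not reach only later rows make up. A row lasts 1/10 s, in which the tool goes at most 50 mm and 8.59 degrees, less where a joint would pass 70% of its speed; a pose out of reach is approached as far as the arm can. A call with a gripper value outside its range is refused whole. The fingers move at their own pace and stop on an object; "squeeze" is the grip in N (left out, the last holds). Time passes only in rows, so rows that repeat a pose let the fingers close. It gives the time, the measured TCP pose, the force and the opening at its end, in the units of the state.
- env.get_state(): the state, without advancing time (a new reading comes with each control period).
- env.grab_frame(name): name is "side" or "top" or "wrist"; returns a dict with "color" (420x560x3 uint8, blue, green, red), "z_map" (420x560 float32, m along the optical axis (not along the pixel's ray), 0 where there is no reading), "fx", "fy", "cx", "cy" (pixels), "k1" (the pictures are not rectified: a ray, as slopes to the right and down, at radius r is drawn at 1 + k1 r^2 times it, then the intrinsics apply), "T" (4x4, takes a point from camera to world coordinates); the wrist camera has in their place "T_tool_cam" (4x4, takes a point from camera to tool coordinates, whose origin is the TCP and whose axes are the tool frame's). Camera axes: x right, y down, z forward; pixel columns grow to the right and rows downward; lengths in m; the calibration is good to about 2 mm. A picture is of the moment at which its call begins: read the wrist's pose just before it.
- env.job_done(): hands the job in, once; it reports no verdict.
The state is a dict: "t": time; "qpos": joint angles; "dq": joint speeds; "effort": joint torques, N m; "eef_pos": TCP position; "tool_rot": TCP orientation; "force": force on the tool from outside, world axes, zero at the start; "ft_torque": the same for the moment, N m; "gripper_width": finger opening in m.
Only numpy, scipy, OpenCV 4.12 (cv2) and the standard library are available. Lean on these libraries where they do the work, as an engineer would, in place of code of your own. Each camera call takes 0.05 s, during which the arm holds its last target.

## Working session

There is one attempt and no reset: what is moved stays moved. The work goes in short steps, Python scripts to look and compute and a tool call to move; the robot and the scene stay as the last step left them, time stands still between calls to the robot, and variables do not carry over. Pictures are saved under pics/ and viewed, and the job is handed in when it is done.

Besides the shell and the picture viewer there is one more tool, called after "Call:" as name(argument=value, ...) on one line, values as JSON. step_arm: Moves the arm, as the interface text tells. Its arguments: {"type":"object","properties":{"series":{"type":"string"},"squeeze":{"type":"number"}},"required":["series"]}

```bash
ls; mkdir -p pics
cat > h.py <<'E'
import numpy as np, cv2
from scipy.spatial.transform import Rotation as R
from plant import env
def save(f,n): cv2.imwrite('pics/'+n,f['color'])
def Tcam(f,s=None):
    if 'T' in f: return np.array(f['T'])
    T=np.eye(4);T[:3,:3]=R.from_rotvec(s['tool_rot']).as_matrix();T[:3,3]=s['eef_pos'];return T@np.array(f['T_tool_cam'])
def ray(f,T,u,v):
    K=np.array([[f['fx'],0,f['cx']],[0,f['fy'],f['cy']],[0,0,1]],float)
    p=cv2.undistortPoints(np.array([[[u,v]]],float),K,np.array([f['k1'],0,0,0,0.]))[0,0]
    return T[:3,3],T[:3,:3]@np.array([p[0],p[1],1]),p
def onplane(f,T,u,v,z):
    o,d,_=ray(f,T,u,v); return o+d*(z-o[2])/d[2]
def depthpt(f,T,u,v):
    o,d,_=ray(f,T,u,v); z=f['z_map'][int(round(v)),int(round(u))]; return o+d*z
E
python3 - <<'E'
from h import *
s=env.get_state();print(s)
import pickle
for n in ['side','top','wrist']:
    f=env.grab_frame(n);save(f,n+'0.png');pickle.dump((f,s),open(n+'0.pkl','wb'))
    print(n,{k:v for k,v in f.items() if k not in('color','z_map')})
E
```

```text
pics
{'t': 0.0, 'qpos': array([ 1.29541022e+00,  4.80820180e-01,  1.59687061e+00,  2.69666672e-05,
        1.06508047e+00, -4.65995940e-02]), 'dq': array([-3.71779832e-04, -5.16804003e-04, -1.41454108e-03,  1.01242002e-03,
        3.74897588e-04,  2.56121296e-05]), 'effort': array([ 2.67573487e-03, -9.50677800e+01, -4.30178869e+01,  1.93711321e-04,
        1.25145193e-02,  8.70792360e-05]), 'eef_pos': array([0.14727829, 0.63268089, 0.23068116]), 'tool_rot': array([-1.30946486, -1.03830363,  1.03992473]), 'force': array([0.4482882 , 0.80530445, 0.11386129]), 'ft_torque': array([-0.02783235, -0.01774229,  0.01966756]), 'gripper_width': 0.08555304283132731}
side {'fx': 497.08311664492777, 'fy': 497.08311664492777, 'cx': 279.8126478194503, 'cy': 218.85355118015687, 'k1': -0.14828431582559506, 'T': array([[-0.99631885, -0.05708607,  0.06395262,  0.39797715],
       [-0.08565969,  0.63387443, -0.76867785,  0.82100088],
       [ 0.00334287, -0.77132639, -0.63643101,  0.75311009],
       [ 0.        ,  0.        ,  0.        ,  1.        ]])}
top {'fx': 425.38107771950894, 'fy': 425.38107771
[... 222 characters left out ...]
.82486099e-03,
         1.62140716e-02],
       [-3.94247442e-04, -1.69679641e-01, -9.85499195e-01,
         1.18490533e+00],
       [ 0.00000000e+00,  0.00000000e+00,  0.00000000e+00,
         1.00000000e+00]])}
wrist {'fx': 326.72712955824, 'fy': 326.72712955824, 'cx': 277.257504493609, 'cy': 212.16726586301758, 'k1': -0.008911262454724438, 'T_tool_cam': array([[ 9.99999240e-01,  7.80062548e-04, -9.54394207e-04,
         3.21460231e-06],
       [ 1.13431254e-03, -2.79355372e-01,  9.60187112e-01,
        -1.42475750e-01],
       [ 4.82390856e-04, -9.60187465e-01, -2.79356045e-01,
         7.13416298e-02],
       [ 0.00000000e+00,  0.00000000e+00,  0.00000000e+00,
         1.00000000e+00]])}
```

View pics/side0.png

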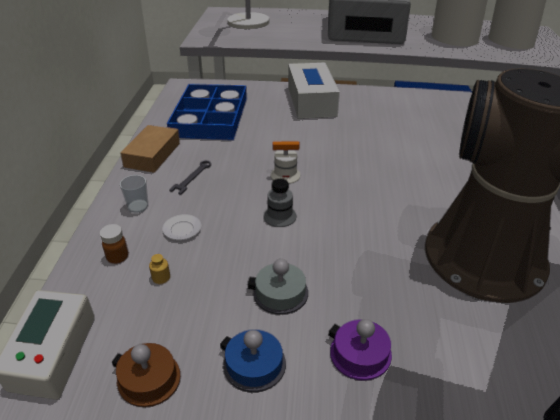

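View pics/top0.png

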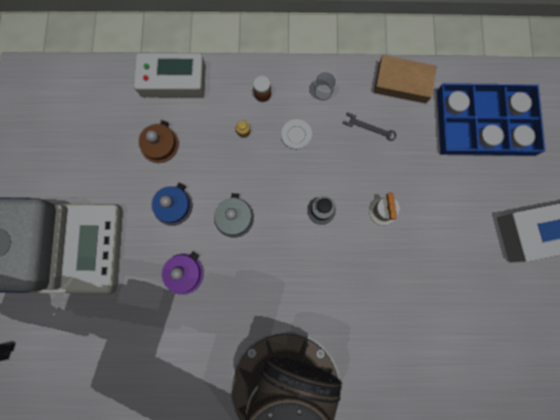

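View pics/wrist0.png

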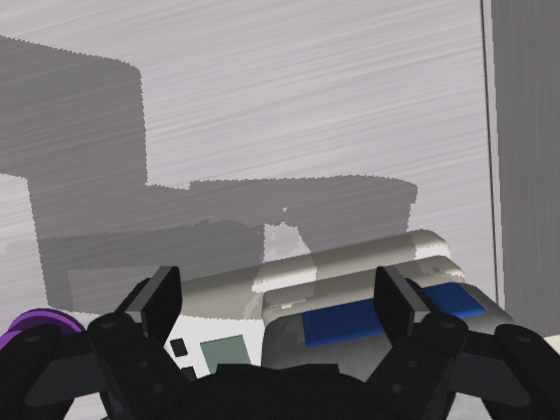

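Side view candidates:
- Coupler: white bell with orange bar at side (286,160) / top (390,207). The look-alike is the grey, black-knobbed one at side (280,202) / top (322,209).
- Cells: blue at side (254,355) / top (170,204), grey at side (280,285), brown at side (147,370), purple at side (361,345).

By the description I choose the white/orange coupler and the blue cell.

Run:
```python
from h import *
import pickle
fs,s=pickle.load(open('side0.pkl','rb'));ft,_=pickle.load(open('top0.pkl','rb'))
a=cv2.resize(fs['color'][125:235,235:345],None,fx=3.6,fy=3.6,interpolation=2)
b=cv2.resize(ft['color'][165:250,340:440],None,fx=3.9,fy=3.9,interpolation=2)
c=cv2.resize(ft['color'][170:240,135:215],None,fx=4,fy=4,interpolation=2)
W=np.zeros((600,800,3),np.uint8);W[:396,:396]=a[:396,:396];W[:b.shape[0],400:400+b.shape[1]]=b;
W[335:335+265,450:450+320]=c[:265];cv2.imwrite('pics/crop0.png',W)
def blobs(f,lo,hi,n):
    h=cv2.cvtColor(f['color'],cv2.COLOR_BGR2HSV);m=cv2.inRange(h,lo,hi)
    k,l,st,ce=cv2.connectedComponentsWithStats(m)
    for i in range(1,k):
        if st[i,4]>25:
            T=Tcam(f);d=np.median(f['z_map'][l==i]);o,dd,_=ray(f,T,*ce[i])
            print(n,st[i],ce[i].round(1),'depthpt',(o+dd*d).round(4))
for f,n in((fs,'side'),(ft,'top')):
    blobs(f,(5,180,120),(14,255,255),n+' or')
    blobs(f,(105,150,60),(120,255,255),n+' blue')
```

```text
side or [273 142  26   3  66] [285.7 143. ] depthpt [ 0.4743 -0.2672  0.1024]
side blue [304  69  18  15 191] [312.3  76.4] depthpt [ 0.4211 -0.7116  0.0941]
side blue [395  81  75  10 364] [431.8  85.6] depthpt [-0.1894 -1.6243 -0.3138]
side blue [ 167   85   79   55 2055] [208.1 113.3] depthpt [ 0.7347 -0.5365  0.0356]
side blue [ 225  331   57   47 1771] [253.2 356.4] depthpt [0.4831 0.331  0.0409]
top blue [ 442   84  102   69 3125] [483.  120.7] depthpt [ 0.7407 -0.5667  0.0169]
top blue [153 187  35  35 814] [171.  204.7] depthpt [0.4819 0.3172 0.0423]
top blue [539 221  21  20 319] [550.  230.1] depthpt [ 0.415  -0.6834  0.0922]
```

View pics/crop0.png

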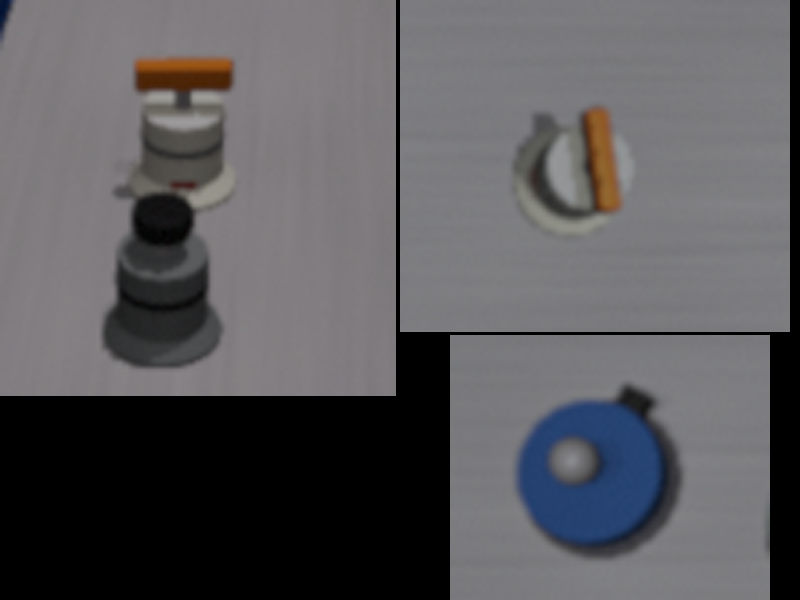

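Crop confirms it: white bell with an orange bar and red jaw in the side view, black-knobbed grey one in front, and the blue drum with an off-centre-looking ball (parallax only). Now the precise measurement.

```bash
cat >> h.py <<'E'
def comp(m,near):
    k,l,st,ce=cv2.connectedComponentsWithStats(m)
    c=[i for i in range(1,k) if st[i,4]>20]
    i=min(c,key=lambda i:np.hypot(*(ce[i]-near)));return l==i
def wpts(f,T,mask,z,edge=True):
    if edge:
        c,_=cv2.findContours(mask.astype(np.uint8),cv2.RETR_EXTERNAL,cv2.CHAIN_APPROX_NONE);p=max(c,key=len)[:,0]
    else: p=np.argwhere(mask)[:,::-1]
    return np.array([onplane(f,T,u,v,z)[:2] for u,v in p])
def tri(a,b):
    A=np.zeros((3,3));r=np.zeros(3)
    for o,d in(a,b):
        d=d/np.linalg.norm(d);P=np.eye(3)-np.outer(d,d);A+=P;r+=P@o
    return np.linalg.solve(A,r)
E
python3 - <<'E'
from h import *
import pickle
fs,s=pickle.load(open('side0.pkl','rb'));ft,_=pickle.load(open('top0.pkl','rb'))
Ts,Tt=Tcam(fs),Tcam(ft)
H=lambda f:cv2.cvtColor(f['color'],cv2.COLOR_BGR2HSV)
om={}
for f,T,n,near in((ft,Tt,'top',(392,206)),(fs,Ts,'side',(286,145))):
    m=comp(cv2.inRange(H(f),(3,120,60),(22,255,255)),near);om[n]=m
    ys,xs=np.nonzero(m);print(n,m.sum(),xs.min(),xs.max(),ys.min(),ys.max())
    w=wpts(f,T,m,0.103);c,sz,a=cv2.minAreaRect((w*1000).astype(np.float32));print(c,sz,a)
    om[n]=(f,T,xs.mean(),ys.mean())
    bl=comp(cv2.inRange(H(f),(105,130,40),(122,255,255)),(170,204) if n=='top' else(254,356))
    w=wpts(f,T,bl,0.04);c,r=cv2.minEnclosingCircle((w*1000).astype(np.float32));print('drum',c,r,cv2.fitEllipse((w*1000).astype(np.float32)))
print('bar tri',tri(ray(*om['top'])[:2],ray(*om['side'])[:2]))
for f,T,n,(u,v) in((ft,Tt,'top',(165,201)),(fs,Ts,'side',(253,340))):
    r=14;roi=H(f)[v-r:v+r,u-r:u+r];m=cv2.inRange(roi,(0,0,60),(180,75,255));
    m=comp(m,(r,r)).astype(np.uint8)
    c,_=cv2.findContours(m,0,1);c=max(c,key=len);(a,b),rr=cv2.minEnclosingCircle(c)
    print(n,'ball',a+u-r,b+v-r,rr, cv2.boundingRect(c)); om[n]=(f,T,a+u-r,b+v-r);print(onplane(*om[n],0.076))
print('ball tri',tri(ray(*om['top'])[:2],ray(*om['side'])[:2]))
E
```

```text
top 151 387 395 193 218
(474.5702819824219, -266.89776611328125) (66.0864486694336, 15.651986122131348) 5.437104225158691
drum (484.9473571777344, 319.44488525390625) 50.446815490722656 ((484.55255126953125, 319.7348327636719), (95.87939453125, 97.53874969482422), 142.93008422851562)
side 222 273 298 141 149
(473.8342590332031, -256.7117614746094) (63.522891998291016, 38.889469146728516) 5.340495586395264
drum (482.01214599609375, 331.43792724609375) 57.178443908691406 ((482.6019287109375, 334.0641174316406), (98.97062683105469, 109.2358627319336), 13.077763557434082)
bar tri [ 0.47477644 -0.26919404  0.09503359]
top ball 165.5 201.0 6.020897388458252 (9, 9, 12, 11)
[0.48619025 0.32354742 0.076     ]
side ball 252.5 332.64285707473755 15.045948028564453 (0, 0, 28, 22)
[0.48606155 0.30768099 0.076     ]
ball tri [0.48378781 0.31931262 0.09128081]
```

```bash
cat >> h.py <<'E'
def cmd(pos,yaw,s=None,sgn=1):
    """target TCP pos; tool y down; tool x along angle yaw in the world plane. prints shift(cm), turn(deg) in tool axes"""
    s=s or env.get_state();M=R.from_rotvec(s['tool_rot']).as_matrix()
    x=np.array([np.cos(yaw),np.sin(yaw),0]);y=np.array([0,0,-1.]);G=np.c_[x,y,np.cross(x,y)]
    d=M.T@(np.array(pos)-s['eef_pos'])*100;r=R.from_matrix(M.T@G).as_rotvec(degrees=True)
    print('t',s['t'],'pos',s['eef_pos'].round(4),'shift cm',d.round(2),'turn',r.round(2),'F',s['force'].round(1),'g',round(s['gripper_width'],4))
E
python3 - <<'E'
from h import *
s=env.get_state();M=R.from_rotvec(s['tool_rot']).as_matrix();print(M.round(3))
for y in(95.4,-84.6):cmd([.42,.3,.25],np.radians(y))
E
```

```text
[[ 0.227 -0.    -0.974]
 [ 0.974 -0.001  0.227]
 [-0.001 -1.     0.   ]]
t 0.15 pos [0.1473 0.6328 0.2308] shift cm [-26.23  -1.9  -34.1 ] turn [-1.000e-02 -1.851e+01 -5.000e-02] F [ 0.   0.2 -0.5] g 0.0853
t 0.15 pos [0.1473 0.6328 0.2308] shift cm [-26.23  -1.9  -34.1 ] turn [ 8.0000e-02  1.6149e+02 -1.0000e-02] F [ 0.   0.2 -0.5] g 0.0853
```

Call:
step_arm(series="-4.5 -0.4 -1.5 0 -4 0 8.5; -9 -0.8 -6 0 -8 0 8.5; -13 -1.2 -11 0 -12 0 8.5; -16 -1.6 -15.5 0 -15.5 0 8.5; -18.5 -1.9 -20 0 -18.5 0 8.5")

```text
t: 0.65
eef_pos: [0.277, 0.4291, 0.2483]
tool_rot: [-1.162, -1.28, 1.281]
force: [0.6, 0.7, 0.6]
gripper_width: 0.0847
```

Run:
```python
from h import *
cmd([.485,.321,.25],np.radians(95.4))
```

```text
t 0.65 pos [0.277  0.4291 0.2483] shift cm [-12.79  -0.17 -19.65] turn [-0.    0.18 -0.01] F [0.6 0.7 0.6] g 0.0847
```

Call:
step_arm(series="-2.5 0 -4 0 0 0 8.5; -5 0 -8 0 0 0 8.5; -7.5 0 -12 0 0 0 8.5; -10 0 -16 0 0 0 8.5; -12.5 0 -19.5 0 0 0 8.5")

```text
t: 1.15
eef_pos: [0.4843, 0.3236, 0.2481]
tool_rot: [-1.164, -1.278, 1.278]
force: [0.1, 0.9, 0.6]
gripper_width: 0.0849
```

Call:
step_arm(series="0 0 0 0 0 0 8.5; 0 0 0 0 0 0 8.5; 0 0 0 0 0 0 8.5")

```text
t: 1.45
eef_pos: [0.4816, 0.3251, 0.248]
tool_rot: [-1.163, -1.278, 1.279]
force: [0.1, 0.9, 0.9]
gripper_width: 0.0848
```

Run:
```python
from h import *
import pickle
s=env.get_state();f=env.grab_frame('wrist');save(f,'w1.png');pickle.dump((f,s),open('w1.pkl','wb'))
cmd([.485,.321,.25],np.radians(95.4),s);print(s['dq'].round(4))
```

```text
t 1.45 pos [0.4816 0.3251 0.248 ] shift cm [-0.44 -0.2  -0.3 ] turn [-0.04  0.   -0.01] F [0.1 0.9 0.9] g 0.0848
[ 0.0169 -0.0058  0.002  -0.0002 -0.001  -0.0014]
```

View pics/w1.png

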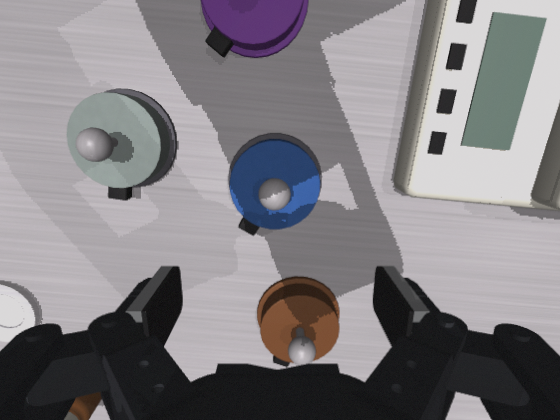

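Blue cell centred at (275,183), its ball at (275,194); grey at left, brown below, purple above. Measuring it.

```bash
cat > ballm.py <<'E'
from h import *
def ball(f,T,near,rad,zc=.076,lo=None):
    h=cv2.cvtColor(f['color'],cv2.COLOR_BGR2HSV);u,v=near;r=int(rad*1.7)
    m=cv2.inRange(h[v-r:v+r,u-r:u+r],(0,0,60),(180,90,255));m=comp(m,(r,r)).astype(np.uint8)
    c,_=cv2.findContours(m,0,1);c=max(c,key=len);(a,b),rr=cv2.minEnclosingCircle(c)
    print('ball px',a+u-r,b+v-r,rr,cv2.boundingRect(c),'A',m.sum(),'->',onplane(f,T,a+u-r,b+v-r,zc))
def drum(f,T,near,z=.04):
    h=cv2.cvtColor(f['color'],cv2.COLOR_BGR2HSV);bl=comp(cv2.inRange(h,(105,130,90),(122,255,255)),near)
    w=(wpts(f,T,bl,z)*1000).astype(np.float32);print('drum',cv2.minEnclosingCircle(w),cv2.fitEllipse(w))
E
python3 - <<'E'
from ballm import *
import pickle
f,s=pickle.load(open('w1.pkl','rb'));T=Tcam(f,s)
ball(f,T,(275,194),17);drum(f,T,(275,180))
print('depth ball top',depthpt(f,T,275,194),'drum',depthpt(f,T,255,185),depthpt(f,T,300,185),'bench',depthpt(f,T,190,240))
E
```

```text
ball px 273.9637680053711 193.81884002685547 16.183984756469727 (11, 12, 33, 32) A 819 -> [0.4830398  0.32172955 0.076     ]
drum ((482.8166198730469, 321.7945251464844), 49.077152252197266) ((482.50518798828125, 321.69970703125), (96.30371856689453, 96.88810729980469), 12.589075088500977)
depth ball top [0.4793786  0.3225418  0.09227659] drum [0.48361492 0.30056516 0.03926914] [0.47857144 0.34936058 0.04121874] bench [0.57055884 0.221472   0.00069761]
```

Call:
step_arm(series="-4.9 0 0.5 0 0 0 8.5; -9.8 0 1 0 0 0 8.5; -14.7 0 1.5 0 0 0 8.5; -19.6 0 2.1 0 0 0 8.5; -24.5 0 2.6 0 0 0 8.5")

```text
t: 2.0
eef_pos: [0.4785, 0.0778, 0.2485]
tool_rot: [-1.162, -1.28, 1.28]
force: [1.0, 0.5, 0.2]
gripper_width: 0.0849
```

Call:
step_arm(series="-4.9 0 0.5 0 0 0 8.5; -9.8 0 1 0 0 0 8.5; -14.7 0 1.5 0 0 0 8.5; -19.6 0 2.1 0 0 0 8.5; -24.5 0 2.6 0 0 0 8.5")

```text
t: 2.5
eef_pos: [0.4762, -0.1687, 0.2485]
tool_rot: [-1.163, -1.28, 1.279]
force: [1.5, -0.3, -0.5]
gripper_width: 0.0851
```

Call:
step_arm(series="-4.5 0 0.5 0 0 0 8.5; -8.5 0 1 0 0 0 8.5; -9.5 0 1 0 0 0 8.5; -9.5 0 1 0 0 0 8.5; -9.5 0 1 0 0 0 8.5")

```text
t: 3.0
eef_pos: [0.4756, -0.2618, 0.2481]
tool_rot: [-1.162, -1.279, 1.278]
force: [-1.0, 0.2, 0.6]
gripper_width: 0.0853
```

Run:
```python
from h import *
import pickle
s=env.get_state();f=env.grab_frame('wrist');save(f,'w2.png');pickle.dump((f,s),open('w2.pkl','wb'))
cmd([.4745,-.268,.25],np.radians(95.4),s);print(s['dq'].round(4))
T=Tcam(f,s)
h=cv2.cvtColor(f['color'],cv2.COLOR_BGR2HSV)
m=comp(cv2.inRange(h,(3,120,60),(22,255,255)),(277,200));ys,xs=np.nonzero(m);print(m.sum(),xs.min(),xs.max(),ys.min(),ys.max())
w=wpts(f,T,m,.103);print(cv2.minAreaRect((w*1000).astype(np.float32)))
print('depth top',depthpt(f,T,xs.mean(),ys.mean()))
```

```text
t 3.0 pos [ 0.4756 -0.2618  0.2481] shift cm [-0.6  -0.19  0.17] turn [-0.02  0.04  0.04] F [-1.   0.2  0.6] g 0.0853
[ 0.0134 -0.0058  0.0067  0.0006 -0.0016 -0.0009]
1242 259 276 155 230
((471.2982177734375, -270.91009521484375), (69.233642578125, 14.959057807922363), 5.471381187438965)
depth top [ 0.47017    -0.27072455  0.10310182]
```

View pics/w2.png

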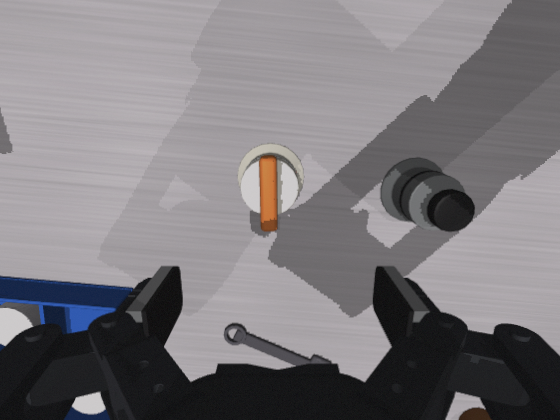

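Wrist view: orange bar centred at (268,192), black-knobbed look-alike at (430,195). Bar top height 0.103 and length 69 mm match. Going down for a closer look.

Call:
step_arm(series="-0.3 3 0.2 0 0 0 8.5; -0.6 6 0.4 0 0 0 8.5; -0.8 9 0.4 0 0 0 8.5; -0.8 11 0.4 0 0 0 8.5; -0.8 11 0.4 0 0 0 8.5")

```text
t: 3.55
eef_pos: [0.4712, -0.2692, 0.1361]
tool_rot: [-1.158, -1.278, 1.279]
force: [0.3, -0.7, 0.3]
gripper_width: 0.0847
```

Call:
step_arm(series="0 0 0 0 0 0 8.5; 0 0 0 0 0 0 8.5; 0 0 0 0 0 0 8.5")

```text
t: 3.85
eef_pos: [0.4732, -0.2718, 0.1395]
tool_rot: [-1.165, -1.279, 1.279]
force: [-0.6, -0.0, 0.4]
gripper_width: 0.0849
```

```bash
cat > barm.py <<'E'
from h import *
import sys
n=sys.argv[1];z=float(sys.argv[2])
s=env.get_state();f=env.grab_frame('wrist');save(f,n+'.png')
T=Tcam(f,s);h=cv2.cvtColor(f['color'],cv2.COLOR_BGR2HSV)
m=comp(cv2.inRange(h,(3,120,60),(22,255,255)),(277,220));ys,xs=np.nonzero(m);print(m.sum(),xs.min(),xs.max(),ys.min(),ys.max())
w=wpts(f,T,m,z);print(cv2.minAreaRect((w*1000).astype(np.float32)))
print('depth top',depthpt(f,T,xs.mean(),ys.mean()))
cmd([.472,-.27,.075],np.radians(95.4),s)
E
python3 barm.py w3 .103
```

```text
2879 266 292 180 293
((470.4661560058594, -270.95648193359375), (70.43592071533203, 14.857986450195312), 6.174970626831055)
depth top [ 0.46868912 -0.27098132  0.10240354]
t 3.85 pos [ 0.4732 -0.2718  0.1395] shift cm [0.2  6.45 0.11] turn [ 0.09  0.02 -0.07] F [-0.6 -0.   0.4] g 0.0849
```

View pics/w3.png

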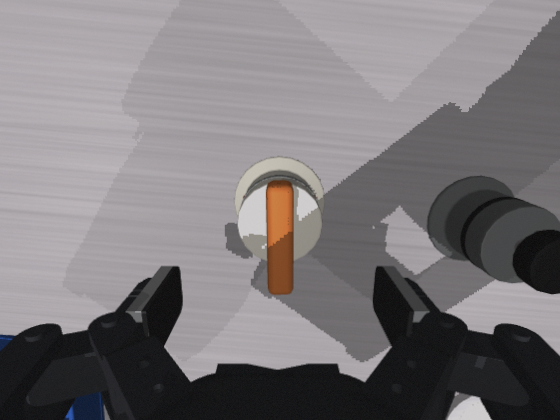

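Call:
step_arm(series="0.1 2 0.1 0 0 0 8.5; 0.1 4 0.2 0 0 0 8.5; 0.1 5.5 0.2 0 0 0 8.5; 0.1 6.5 0.2 0 0 0 8.5; 0.1 6.5 0.2 0 0 0 8.5")

```text
t: 4.4
eef_pos: [0.4699, -0.2707, 0.0725]
tool_rot: [-1.162, -1.278, 1.278]
force: [0.2, -0.2, -0.1]
gripper_width: 0.0846
```

Call:
step_arm(series="0 0 0 0 0 0 8.5; 0 0 0 0 0 0 8.5")

```text
t: 4.6
eef_pos: [0.4708, -0.2712, 0.074]
tool_rot: [-1.164, -1.279, 1.278]
force: [0.0, -0.3, -0.4]
gripper_width: 0.0851
```

```bash
python3 barm.py w4 .103
```

```text
5799 258 298 215 369
((467.32452392578125, -271.0289306640625), (67.81476593017578, 15.032395362854004), 5.976614475250244)
depth top [ 0.4636425  -0.27141697  0.10385336]
t 4.6 pos [ 0.4708 -0.2712  0.074 ] shift cm [ 0.11 -0.1  -0.13] turn [ 0.05 -0.01 -0.04] F [ 0.  -0.3 -0.4] g 0.0851
```

View pics/w4.png

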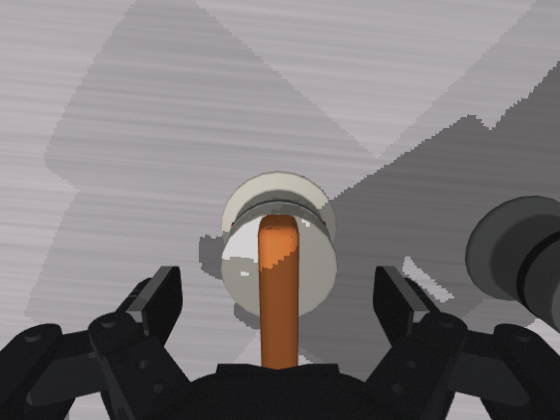

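Bar (col 278) is midway between the fingers (178 and 378). Closing.

Call:
step_arm(series="0 0 0 0 0 0 5; 0 0 0 0 0 0 2.5; 0 0 0 0 0 0 1; 0 0 0 0 0 0 1; 0 0 0 0 0 0 1", squeeze=60)

```text
t: 5.15
eef_pos: [0.4704, -0.2709, 0.0733]
tool_rot: [-1.163, -1.278, 1.278]
force: [-0.7, 1.8, 9.6]
gripper_width: 0.0152
```

Call:
step_arm(series="0 0 0 0 0 0 1; 0 0 0 0 0 0 1; 0 0 0 0 0 0 1")

```text
t: 5.45
eef_pos: [0.4703, -0.2708, 0.0733]
tool_rot: [-1.163, -1.278, 1.278]
force: [-0.1, 2.2, 6.0]
gripper_width: 0.015
```

```bash
python3 barm.py w5 .103
```

```text
5789 257 297 216 369
((466.7437438964844, -271.1999816894531), (66.98938751220703, 15.22225284576416), 5.69194221496582)
depth top [ 0.46458237 -0.27136238  0.1012899 ]
t 5.45 pos [ 0.4703 -0.2708  0.0733] shift cm [ 0.07 -0.17 -0.17] turn [-0.  0.  0.] F [-0.1  2.2  6. ] g 0.015
```

View pics/w5.png

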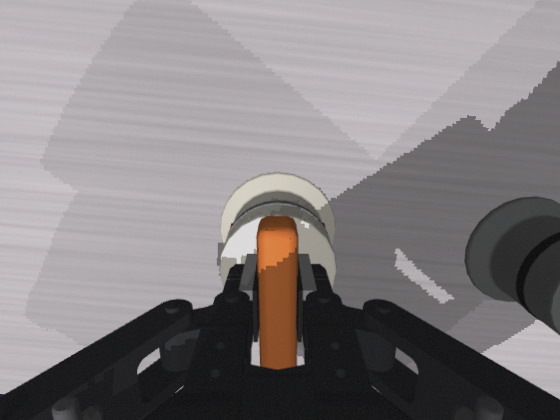

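Bar gripped at 15 mm opening. Pulling the handle up 2.5 cm, slowly.

Call:
step_arm(series="0 -0.5 0 0 0 0 1; 0 -1 0 0 0 0 1; 0 -1.5 0 0 0 0 1; 0 -2 0 0 0 0 1; 0 -2.4 0 0 0 0 1")

```text
t: 6.0
eef_pos: [0.4703, -0.2709, 0.0977]
tool_rot: [-1.163, -1.278, 1.278]
force: [0.8, 1.1, -2.6]
gripper_width: 0.0151
```

Call:
step_arm(series="0 -0.2 0 0 0 0 1; 0 -0.4 0 0 0 0 1; 0 -0.6 0 0 0 0 1; 0 -0.6 0 0 0 0 1; 0 -0.6 0 0 0 0 1")

```text
t: 6.5
eef_pos: [0.4703, -0.2709, 0.1031]
tool_rot: [-1.163, -1.278, 1.278]
force: [-0.3, 0.2, -6.7]
gripper_width: 0.0149
```

Run:
```python
from h import *
s=env.get_state();print(s['eef_pos'].round(4),s['force'],s['ft_torque'],s['gripper_width'])
f=env.grab_frame('side');cv2.imwrite('pics/s6.png',cv2.resize(f['color'][90:240,200:400],None,fx=4,fy=4,interpolation=2))
```

```text
[ 0.4703 -0.2709  0.1031] [-0.33808492  0.16369261 -6.6797148 ] [ 0.07150759  0.02557892 -0.00969877] 0.014896699364623458
```

View pics/s6.png

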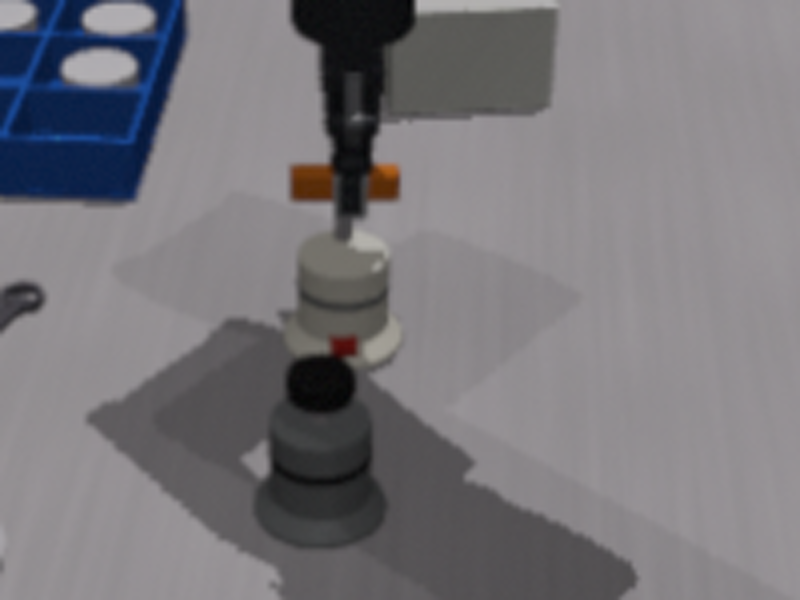

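Handle is up with the red jaw showing out, the coupler hanging upright and about 6.7 N on the wrist. Lifting clear of the look-alike and carrying over.

Call:
step_arm(series="0 -2.5 0 0 0 0 1; 0 -5.5 0 0 0 0 1; 0 -8.5 0 0 0 0 1; 0 -11.5 0 0 0 0 1; 0 -13.5 0 0 0 0 1")

```text
t: 7.05
eef_pos: [0.4707, -0.2711, 0.2401]
tool_rot: [-1.165, -1.279, 1.278]
force: [1.0, -1.5, -7.1]
gripper_width: 0.0151
```

Call:
step_arm(series="0 0 0 0 0 0 1; 1 0 0 0 0 0 1; 3 0 -0.2 0 0 0 1; 6 0 -0.4 0 0 0 1; 9.5 0 -0.7 0 0 0 1")

```text
t: 7.55
eef_pos: [0.4671, -0.1744, 0.2363]
tool_rot: [-1.161, -1.276, 1.277]
force: [-0.1, 1.3, -6.8]
gripper_width: 0.0151
```

Call:
step_arm(series="3.5 0 -0.3 0 0 0 1; 7 0 -0.5 0 0 0 1; 10.5 0 -0.8 0 0 0 1; 14 0 -1.1 0 0 0 1; 17.5 0 -1.4 0 0 0 1")

```text
t: 8.05
eef_pos: [0.4643, 0.0017, 0.2366]
tool_rot: [-1.161, -1.276, 1.279]
force: [0.4, -0.5, -7.3]
gripper_width: 0.015
```

Call:
step_arm(series="3.5 0 -0.3 0 0 0 1; 7 0 -0.5 0 0 0 1; 10.5 0 -0.8 0 0 0 1; 14 0 -1.1 0 0 0 1; 17.5 0 -1.4 0 0 0 1")

```text
t: 8.55
eef_pos: [0.4617, 0.1769, 0.2365]
tool_rot: [-1.162, -1.276, 1.28]
force: [-0.5, 0.1, -6.8]
gripper_width: 0.0153
```

Run:
```python
from h import *
cmd([.482,.3217,.24],np.radians(95.4))
```

```text
t 8.55 pos [0.4617 0.1769 0.2365] shift cm [14.23 -0.37 -3.38] turn [-0.16 -0.   -0.03] F [-0.5  0.1 -6.8] g 0.0153
```

Call:
step_arm(series="3.5 0 -0.8 0 0 0 1; 7 0 -1.6 0 0 0 1; 10.5 0 -2.4 0 0 0 1; 13 0 -3.1 0 0 0 1; 14.2 0 -3.4 -0.1 0 0 1")

```text
t: 9.05
eef_pos: [0.4828, 0.322, 0.2361]
tool_rot: [-1.163, -1.279, 1.28]
force: [0.7, -0.5, -6.8]
gripper_width: 0.0152
```

Call:
step_arm(series="0 0 0 0 0 0 1; 0 0 0 0 0 0 1; 0 0 0 0 0 0 1; 0 0 0 0 0 0 1")

```text
t: 9.45
eef_pos: [0.4837, 0.3191, 0.238]
tool_rot: [-1.165, -1.278, 1.277]
force: [0.1, 0.6, -6.5]
gripper_width: 0.015
```

Run:
```python
from ballm import *
import pickle
s=env.get_state();cmd([.482,.3217,.24],np.radians(95.4),s);print(s['dq'].round(3))
f=env.grab_frame('wrist');save(f,'w7.png');g=env.grab_frame('side')
pickle.dump((f,g,s),open('p7.pkl','wb'))
cv2.imwrite('pics/s7.png',cv2.resize(g['color'][180:400,160:400],None,fx=3,fy=3,interpolation=2)[:600])
T=Tcam(f,s);drum(f,T,(275,180))
```

```text
t 9.45 pos [0.4837 0.3191 0.238 ] shift cm [ 0.28 -0.2   0.15] turn [ 0.08 -0.06 -0.02] F [ 0.1  0.6 -6.5] g 0.015
[ 0.    -0.001 -0.008  0.004  0.     0.002]
drum ((480.8687744140625, 321.5794677734375), 48.81452178955078) ((472.2900695800781, 321.68865966796875), (73.70953369140625, 89.20710754394531), 1.250138282775879)
```

View pics/w7.png

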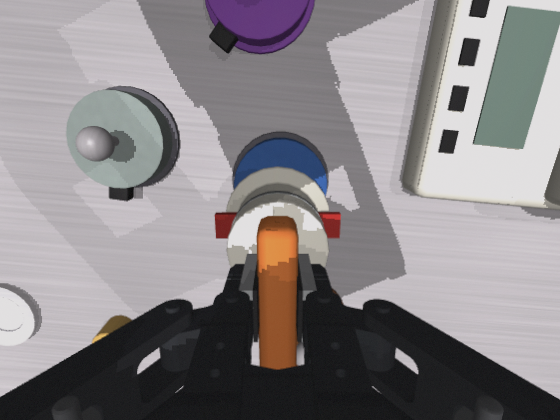

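View pics/s7.png

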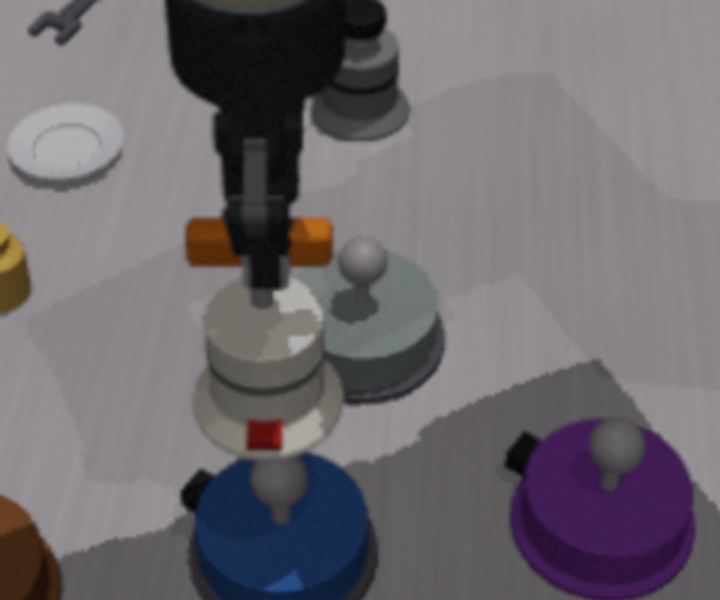

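Wrist: both red jaws out, at (226,225) and (331,225), with the bell over the blue drum. Side: rim above the blue ball at crop (279,481). Comparing the coupler axis with the ball in the side camera.

Run:
```python
from h import *
import pickle
f,g,s=pickle.load(open('p7.pkl','rb'));T=Tcam(g)
o=T[:3,3]
def ony(u,v,y):
    o,d,_=ray(g,T,u,v);return o+d*(y-o[1])/d[1]
im=g['color'];h=cv2.cvtColor(im,cv2.COLOR_BGR2HSV);z=g['z_map']
# column profiles via depth discontinuity at several rows
for v in range(290,332,4):
    print(v,[ (u,round(float(z[v,u]),3)) for u in range(218,282,3)] if v in(300,312) else '')
def runs(v,lo,hi):
    u=np.arange(200,300);m=(z[v,u]>lo)&(z[v,u]<hi);w=u[m];return (w.min(),w.max()) if len(w) else None
for v in range(270,332,4): print(v,runs(v,.70,.815))
for n,near in(('red',(248,324)),):
    m=comp(cv2.inRange(h,(0,150,60),(5,255,255))|cv2.inRange(h,(172,150,60),(180,255,255)),near);ys,xs=np.nonzero(m);print(n,xs.mean(),ys.mean(),xs.min(),xs.max(),ony(xs.mean(),ys.mean(),.319+.04))
for v in range(332,352,2):
    row=h[v,230:285];m=row[:,1]<90;print(v,np.nonzero(m)[0]+230)
```

```text
290 
294 
298 
302 
306 
310 
314 
318 
322 
326 
330 
270 (np.int64(240), np.int64(254))
274 (np.int64(236), np.int64(260))
278 (np.int64(231), np.int64(264))
282 (np.int64(229), np.int64(266))
286 (np.int64(228), np.int64(267))
290 (np.int64(229), np.int64(267))
294 (np.int64(229), np.int64(267))
298 (np.int64(229), np.int64(267))
302 (np.int64(229), np.int64(270))
306 (np.int64(226), np.int64(272))
310 (np.int64(225), np.int64(273))
314 (np.int64(224), np.int64(273))
318 (np.int64(225), np.int64(272))
322 (np.int64(227), np.int64(270))
326 (np.int64(230), np.int64(267))
330 (np.int64(236), np.int64(260))
red 247.84615384615384 324.3736263736264 243 253 [0.48358989 0.359      0.16298573]
332 [230 231 232 233 234 235 236 237 238 239 240 241 242 243 244 245 246 247
 248 249 250 251 252 253 254 255 256 257 258 259 267 268 269 270 271 272
 273 274 275 276 277 278 279 280 281 282 283 284]
334 [230 231 232 233 234 235 236 237 245 246 247 248 249 250 251 252 253 254
 255 256 257 258 259 260 271 272 273 274 275 276 277 278 279 280 281 282
 283 284]
336 [230 231 232 233 234 244 245 246 247 248 249 250 251 252 253 254 255 256
 257 258 259 260 261 274 275 276 277 278 279 280 281 282 283 284]
338 [230 231 232 244 245 246 247 248 249 250 251 252 253 254 255 256 257 258
 259 260 261 262 276 277 278 279 280 281 282 283 284]
340 [244 245 246 247 248 249 250 251 252 253 254 255 256 257 258 259 260 261
 262 278 279 280 281 282 283 284]
342 [244 245 246 247 248 249 250 251 252 253 254 255 256 257 258 259 260 261
 279 280 281 282 283 284]
344 [245 246 247 248 249 250 251 252 253 254 255 256 257 258 259 260 281 282
 283 284]
346 [246 247 248 249 250 251 252 253 254 255 256 257 258 259 281 282 283 284]
348 [250 251 252 253 254 255 256 282 283 284]
350 [251 252 253 254 255 256 282 283 284]
```

Run:
```python
from h import *
import pickle
f,g,s=pickle.load(open('p7.pkl','rb'));T=Tcam(g)
for n,u,v,z in(('rim',248.5,313,.1405),('bell',248,294,.17),('ball',253,340,.076),('neck',253.3,349,.056),('bar',160+259.5/3,180+242/3,.257)):
    p=onplane(g,T,u,v,z);print(n,p)
    o,d,_=ray(g,T,u,v);y=.3205;print('  on y=.3205',o+d*(y-o[1])/d[1])
```

```text
rim [0.48883097 0.31872825 0.1405    ]
  on y=.3205 [0.48851048 0.3205     0.14266096]
bell [0.49027917 0.30501374 0.17      ]
  on y=.3205 [0.48750892 0.3205     0.18750081]
ball [0.48332218 0.32277699 0.076     ]
  on y=.3205 [0.48371223 0.3205     0.07290546]
neck [0.4830166  0.32660277 0.056     ]
  on y=.3205 [0.48406632 0.3205     0.04739499]
bar [0.48708628 0.31932837 0.257     ]
  on y=.3205 [0.48687817 0.3205     0.25815864]
```

Call:
step_arm(series="0.3 0 0.3 0 0 0 1; 0.3 1 0.3 0 0 0 1; 0.3 2 0.3 0 0 0 1; 0.3 3 0.3 0 0 0 1; 0.3 3.7 0.3 0 0 0 1")

```text
t: 10.05
eef_pos: [0.4802, 0.3224, 0.1996]
tool_rot: [-1.164, -1.278, 1.279]
force: [-0.5, 0.4, -7.0]
gripper_width: 0.0152
```

Call:
step_arm(series="0 0 0 0 0 0 1; 0 0 0 0 0 0 1; 0 0 0 0 0 0 1; 0 0 0 0 0 0 1")

```text
t: 10.45
eef_pos: [0.481, 0.3228, 0.2016]
tool_rot: [-1.165, -1.28, 1.277]
force: [-0.8, -1.1, -6.4]
gripper_width: 0.015
```

```bash
cat > side.py <<'E'
from h import *
import sys
n=sys.argv[1]
s=env.get_state();cmd([.48,.322,.157],np.radians(95.4),s);g=env.grab_frame('side');T=Tcam(g)
cv2.imwrite('pics/%s.png'%n,cv2.resize(g['color'][200:400,160:400],None,fx=3,fy=3,interpolation=2)[:600])
z=g['z_map'];h=cv2.cvtColor(g['color'],cv2.COLOR_BGR2HSV)
# white body by colour (low sat, bright), plus ball
for v in range(290,380,3):
    r=h[v,215:290];w=np.nonzero((r[:,1]<70)&(z[v,215:290]<.83))[0]+215;b=np.nonzero((r[:,0]>100)&(r[:,0]<125)&(r[:,1]>110))[0]+215
    print(v,'lowsat',(w.min(),w.max(),len(w)) if len(w) else None,'blue',(b.min(),b.max(),len(b)) if len(b) else None)
E
python3 side.py s8
```

```text
t 10.45 pos [0.481  0.3228 0.2016] shift cm [-0.08  4.46  0.11] turn [ 0.14 -0.01  0.02] F [-0.8 -1.1 -6.4] g 0.015
290 lowsat (np.int64(243), np.int64(258), 15) blue None
293 lowsat (np.int64(238), np.int64(263), 26) blue None
296 lowsat (np.int64(235), np.int64(266), 32) blue None
299 lowsat (np.int64(233), np.int64(268), 36) blue None
302 lowsat (np.int64(232), np.int64(268), 37) blue None
305 lowsat (np.int64(231), np.int64(268), 38) blue None
308 lowsat (np.int64(232), np.int64(269), 38) blue None
311 lowsat (np.int64(232), np.int64(287), 39) blue None
314 lowsat (np.int64(232), np.int64(269), 38) blue None
317 lowsat (np.int64(232), np.int64(270), 39) blue None
320 lowsat (np.int64(231), np.int64(272), 42) blue None
323 lowsat (np.int64(226), np.int64(274), 47) blue None
326 lowsat (np.int64(219), np.int64(274), 48) blue None
329 lowsat (np.int64(227), np.int64(275), 49) blue None
332 lowsat (np.int64(228), np.int64(274), 47) blue None
335 lowsat (np.int64(228), np.int64(273), 46) blue None
338 lowsat (np.int64(229), np.int64(272), 32) blue (np.int64(274), np.int64(275), 2)
341 lowsat (np.int64(226), np.int64(270), 29) blue (np.int64(229), np.int64(278), 9)
344 lowsat (np.int64(235), np.int64(266), 21) blue (np.int64(226), np.int64(279), 19)
347 lowsat (np.int64(239), np.int64(261), 23) blue (np.int64(225), np.int64(280), 30)
350 lowsat (np.int64(254), np.int64(254), 1) blue (np.int64(225), np.int64(281), 50)
353 lowsat None blue (np.int64(225), np.int64(282), 53)
356 lowsat None blue (np.int64(225), np.int64(282), 58)
359 lowsat None blue (np.int64(225), np.int64(282), 58)
362 lowsat None blue (np.int64(226), np.int64(282), 57)
365 lowsat None blue (np.int64(226), np.int64(281), 56)
368 lowsat None blue (np.int64(227), np.int64(280), 54)
371 lowsat None blue (np.int64(228), np.int64(279), 52)
374 lowsat None blue (np.int64(229), np.int64(278), 50)
377 lowsat None blue (np.int64(231), np.int64(275), 45)
```

View pics/s8.png

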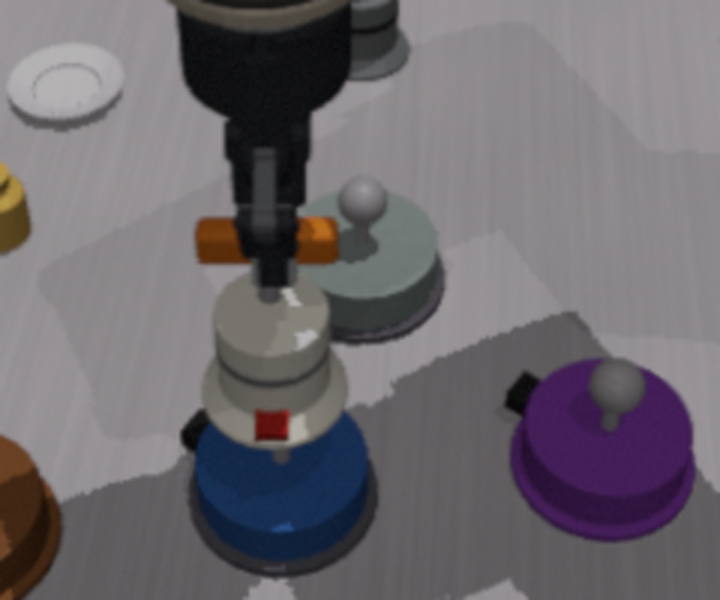

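Run:
```python
from h import *
import pickle
f,g,s=pickle.load(open('p7.pkl','rb'));T=Tcam(g)
for n,u,v in(('bell',250.4,308),('rim',250.8,328),('ball',253,340),('neck',253.3,349),('drum',253.6,356)):
    o,d,_=ray(g,T,u,v)
    for y in(.322,.323):print(n,o+d*(y-o[1])/d[1])
```

```text
bell [0.48476672 0.322      0.15695966]
bell [0.48459279 0.323      0.15815434]
rim [0.48597255 0.322      0.10685709]
rim [0.48579621 0.323      0.10815219]
ball [0.48345528 0.322      0.07494403]
ball [0.48328398 0.323      0.07630308]
neck [0.48380831 0.322      0.04951001]
neck [0.4836363  0.323      0.05092003]
drum [0.48398113 0.322      0.02895415]
drum [0.48380878 0.323      0.03040537]
```

Call:
step_arm(series="-0.1 0 0.2 0.1 0 0 1; -0.1 1 0.2 0.1 0 0 1; -0.1 2 0.2 0.1 0 0 1; -0.1 2.5 0.2 0.1 0 0 1; -0.1 2.5 0.2 0.1 0 0 1")

```text
t: 11.0
eef_pos: [0.4782, 0.3211, 0.1748]
tool_rot: [-1.163, -1.276, 1.28]
force: [-0.3, 0.9, -6.4]
gripper_width: 0.015
```

Call:
step_arm(series="0 0 0 0 0 0 1; 0 0 0 0 0 0 1; 0 0 0 0 0 0 1")

```text
t: 11.3
eef_pos: [0.479, 0.3217, 0.1765]
tool_rot: [-1.163, -1.279, 1.278]
force: [-0.5, 0.5, -7.5]
gripper_width: 0.015
```

```bash
python3 side.py s9 | grep -v None
python3 - <<'E'
from ballm import *
s=env.get_state();f=env.grab_frame('wrist');save(f,'w9.png');T=Tcam(f,s)
drum(f,T,(275,180))
E
```

```text
t 11.3 pos [0.479  0.3217 0.1765] shift cm [ 0.02  1.95 -0.1 ] turn [ 0.03 -0.01  0.02] F [-0.5  0.5 -7.5] g 0.015
341 lowsat (np.int64(230), np.int64(276), 47) blue (np.int64(278), np.int64(278), 1)
344 lowsat (np.int64(231), np.int64(275), 45) blue (np.int64(226), np.int64(279), 7)
347 lowsat (np.int64(232), np.int64(273), 30) blue (np.int64(225), np.int64(280), 12)
350 lowsat (np.int64(234), np.int64(271), 26) blue (np.int64(225), np.int64(281), 17)
353 lowsat (np.int64(237), np.int64(268), 20) blue (np.int64(225), np.int64(282), 24)
356 lowsat (np.int64(242), np.int64(263), 22) blue (np.int64(225), np.int64(282), 34)
drum ((480.888427734375, 321.577392578125), 48.683265686035156) ((493.3311462402344, 322.83697509765625), (97.93917083740234, 111.645263671875), 95.90038299560547)
```

View pics/s9.png

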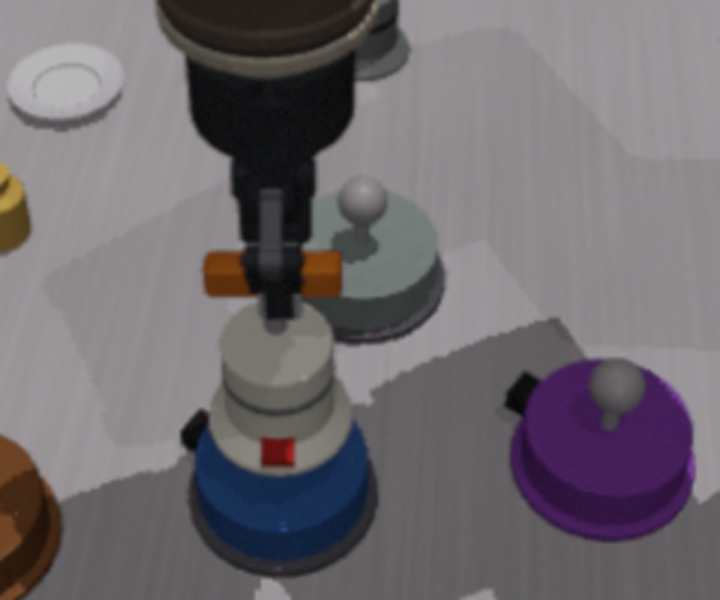

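View pics/w9.png

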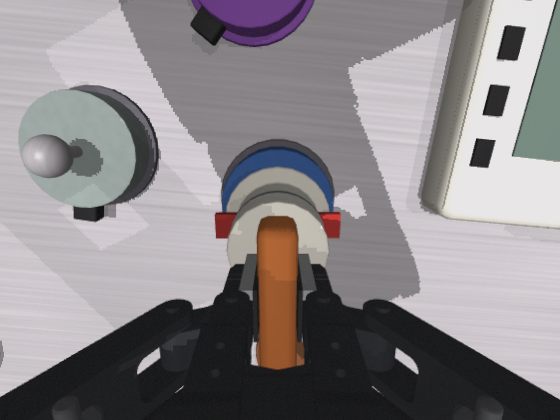

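Now aligned in both views: rim centre col 253 against drum 253.6 in side, and drum and jaws centred at col 278 in wrist. Lowering.

Call:
step_arm(series="0 0.7 0 0 0 0 1; 0 1.4 0 0 0 0 1; 0 2.1 0 0 0 0 1; 0 2.7 0 0 0 0 1; 0 3.1 0 0 0 0 1")

```text
t: 11.9
eef_pos: [0.4786, 0.3213, 0.1443]
tool_rot: [-1.163, -1.277, 1.279]
force: [-0.7, 0.9, -7.1]
gripper_width: 0.0151
```

Call:
step_arm(series="0 0 0 0 0 0 1; 0 0 0 0 0 0 1; 0 0 0 0 0 0 1")

```text
t: 12.2
eef_pos: [0.479, 0.3216, 0.1454]
tool_rot: [-1.163, -1.279, 1.278]
force: [-0.2, -0.1, -6.9]
gripper_width: 0.0153
```

```bash
python3 side.py s10 |head -1
```

```text
t 12.2 pos [0.479  0.3216 0.1454] shift cm [ 0.03 -1.16 -0.1 ] turn [ 0.02 -0.01  0.01] F [-0.2 -0.1 -6.9] g 0.0153
```

View pics/s10.png

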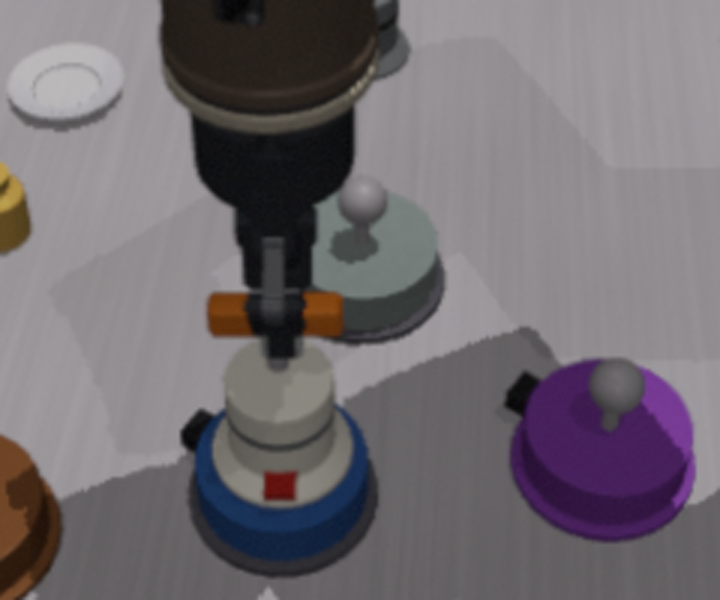

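Call:
step_arm(series="0 0.15 0 0 0 0 1; 0 0.3 0 0 0 0 1; 0 0.45 0 0 0 0 1; 0 0.45 0 0 0 0 1; 0 0.45 0 0 0 0 1")

```text
t: 12.75
eef_pos: [0.4788, 0.3215, 0.1406]
tool_rot: [-1.163, -1.278, 1.278]
force: [0.6, 0.2, -7.2]
gripper_width: 0.0147
```

Call:
step_arm(series="0 0.1 0 0 0 0 1; 0 0.2 0 0 0 0 1; 0 0.2 0 0 0 0 1")

```text
t: 13.05
eef_pos: [0.4788, 0.3215, 0.1385]
tool_rot: [-1.163, -1.278, 1.278]
force: [-0.3, -0.0, -7.5]
gripper_width: 0.015
```

Call:
step_arm(series="0 0.1 0 0 0 0 1; 0 0.2 0 0 0 0 1; 0 0.2 0 0 0 0 1")

```text
t: 13.35
eef_pos: [0.4788, 0.3215, 0.1368]
tool_rot: [-1.163, -1.278, 1.278]
force: [-1.9, -1.8, -0.9]
gripper_width: 0.0151
```

Contact at z ≈ 0.137, as expected for the rim on the drum. Checking the seat before locking.

Call:
step_arm(series="0 0.1 0 0 0 0 1; 0 0.1 0 0 0 0 1")

```text
t: 13.55
eef_pos: [0.4788, 0.3215, 0.1357]
tool_rot: [-1.163, -1.278, 1.278]
force: [-2.0, -1.1, -0.8]
gripper_width: 0.0152
```

```bash
python3 side.py s11 | sed -n 1p
python3 - <<'E'
from h import *
f=env.grab_frame('wrist');save(f,'w11.png')
a=cv2.imread('pics/s11.png');cv2.imwrite('pics/s11c.png',cv2.resize(a[200:480,150:450],None,fx=2,fy=2,interpolation=2))
E
```

```text
t 13.55 pos [0.4788 0.3215 0.1357] shift cm [ 0.04 -2.13 -0.12] turn [ 0.   -0.01  0.  ] F [-2.  -1.1 -0.8] g 0.0152
```

View pics/s11.png

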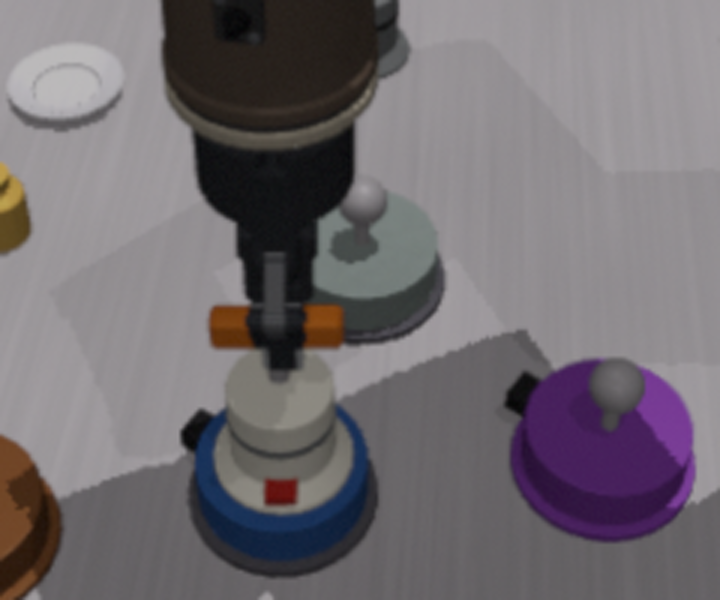

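View pics/w11.png

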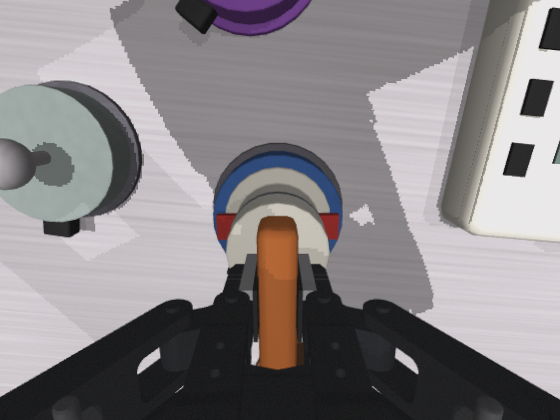

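Run:
```python
from h import *
s=env.get_state();f=env.grab_frame('wrist');T=Tcam(f,s)
h=cv2.cvtColor(f['color'],cv2.COLOR_BGR2HSV)
for u in(270,278,286):
    b=[v for v in range(140,190) if 100<h[v,u,0]<125 and h[v,u,1]>120];print(u,b[0],b[-1],onplane(f,T,u,b[0]-.5,.04),onplane(f,T,u,b[-1]+.5,.04),onplane(f,T,u,b[-1]+.5,.044))
g=env.grab_frame('side');T=Tcam(g);h=cv2.cvtColor(g['color'],cv2.COLOR_BGR2HSV)
for v in range(346,368,2):
    r=h[v,215:290];b=np.nonzero((r[:,0]>100)&(r[:,0]<125)&(r[:,1]>110))[0]+215;print(v,b)
```

```text
270 152 166 [0.43190941 0.31172655 0.04      ] [0.44268655 0.31268174 0.04      ] [0.44210088 0.31271946 0.044     ]
278 152 165 [0.43136497 0.31746458 0.04      ] [0.44140845 0.31842323 0.04      ] [0.44084424 0.31836452 0.044     ]
286 152 166 [0.4308201 0.3232023 0.04     ] [0.44158292 0.3243031  0.04      ] [0.44101579 0.32414565 0.044     ]
346 [226 227 228 229 230 231 278 279 280]
348 [225 226 227 228 229 230 278 279 280 281]
350 [225 226 227 228 229 230 278 279 280 281]
352 [225 226 227 228 229 230 278 279 280 281]
354 [225 226 227 228 229 230 278 279 280 281 282]
356 [225 226 227 228 229 230 278 279 280 281 282]
358 [225 226 227 228 229 230 231 277 278 279 280 281 282]
360 [225 226 227 228 229 230 231 232 276 277 278 279 280 281 282]
362 [226 227 228 229 230 231 232 233 275 276 277 278 279 280 281]
364 [226 227 228 229 230 231 232 233 234 273 274 275 276 277 278 279 280 281]
366 [226 227 228 229 230 231 232 233 234 235 236 237 271 272 273 274 275 276
 277 278 279 280 281]
```

Gap between drum edge and rim at the back is 10 mm, so the coupler is centred and seated. Pressing the handle down.

Call:
step_arm(series="0 0.4 0 0 0 0 1; 0 0.8 0 0 0 0 1; 0 1.2 0 0 0 0 1; 0 1.6 0 0 0 0 1; 0 1.9 0 0 0 0 1")

```text
t: 14.25
eef_pos: [0.4788, 0.3215, 0.1162]
tool_rot: [-1.163, -1.278, 1.278]
force: [-2.3, -0.8, 1.3]
gripper_width: 0.0146
```

Call:
step_arm(series="0 0.1 0 0 0 0 1; 0 0.2 0 0 0 0 1; 0 0.2 0 0 0 0 1")

```text
t: 14.55
eef_pos: [0.4788, 0.3215, 0.1145]
tool_rot: [-1.163, -1.278, 1.278]
force: [-1.7, -0.4, -2.3]
gripper_width: 0.0155
```

Call:
step_arm(series="0 0.1 0 0 0 0 1; 0 0.2 0 0 0 0 1; 0 0.2 0 0 0 0 1")

```text
t: 14.85
eef_pos: [0.4789, 0.3215, 0.1133]
tool_rot: [-1.163, -1.278, 1.278]
force: [-5.0, -1.9, 11.4]
gripper_width: 0.0154
```

Call:
step_arm(series="0 0.1 0 0 0 0 1; 0 0.1 0 0 0 0 1; 0 0.1 0 0 0 0 1")

```text
t: 15.15
eef_pos: [0.4789, 0.3216, 0.1132]
tool_rot: [-1.164, -1.279, 1.277]
force: [-9.5, -4.4, 27.1]
gripper_width: 0.015
```

```bash
python3 side.py s12 | sed -n 1p
```

```text
t 15.15 pos [0.4789 0.3216 0.1132] shift cm [ 0.03 -4.38 -0.11] turn [ 0.05 -0.01  0.02] F [-9.5 -4.4 27.1] g 0.015
```

View pics/s12.png

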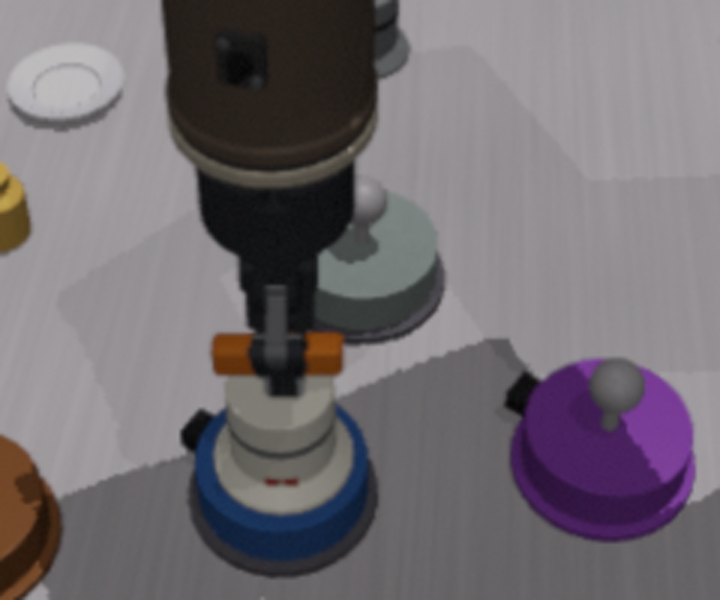

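Handle is down and the jaws are in (only a sliver of red at crop (280,481)). Easing slightly and releasing while still pressing lightly.

Call:
step_arm(series="0 -0.05 0 0 0 0 1; 0 -0.05 0 0 0 0 3; 0 -0.05 0 0 0 0 6; 0 -0.05 0 0 0 0 8.5; 0 -0.05 0 0 0 0 8.5")

```text
t: 15.7
eef_pos: [0.479, 0.3215, 0.1121]
tool_rot: [-1.163, -1.278, 1.278]
force: [-0.2, -0.1, 0.3]
gripper_width: 0.0725
```

Call:
step_arm(series="0 0 0 0 0 0 8.5; 0 0 0 0 0 0 8.5; 0 -1 0 0 0 0 8.5; 0 -2.5 0 0 0 0 8.5; 0 -4.5 0 0 0 0 8.5")

```text
t: 16.2
eef_pos: [0.4785, 0.3213, 0.1578]
tool_rot: [-1.163, -1.277, 1.279]
force: [0.2, 0.1, 0.3]
gripper_width: 0.0847
```

Call:
step_arm(series="0 -3 0 0 0 0 8.5; 0 -6 0 0 0 0 8.5; 0 -9 0 0 0 0 8.5; 0 -9 0 0 0 0 8.5; 0 -9 0 0 0 0 8.5")

```text
t: 16.7
eef_pos: [0.4791, 0.3217, 0.2483]
tool_rot: [-1.164, -1.28, 1.277]
force: [0.0, -0.7, -0.0]
gripper_width: 0.0851
```

```bash
python3 side.py s13 | sed -n 1p
python3 - <<'E'
from h import *
s=env.get_state();f=env.grab_frame('wrist');save(f,'w13.png');T=Tcam(f,s)
h=cv2.cvtColor(f['color'],cv2.COLOR_BGR2HSV)
m=comp(cv2.inRange(h,(3,120,60),(22,255,255)),(277,200));ys,xs=np.nonzero(m)
w=wpts(f,T,m,.143);print(m.sum(),cv2.minAreaRect((w*1000).astype(np.float32)),'top',depthpt(f,T,xs.mean(),ys.mean()))
E
```

```text
t 16.7 pos [0.4791 0.3217 0.2483] shift cm [ 0.02  9.13 -0.08] turn [ 0.1  -0.01  0.05] F [ 0.  -0.7 -0. ] g 0.0851
1577 ((479.3431396484375, 320.9918518066406), (68.82622528076172, 14.410460472106934), 5.842431545257568) top [0.47794344 0.32108937 0.14249142]
```

View pics/s13.png

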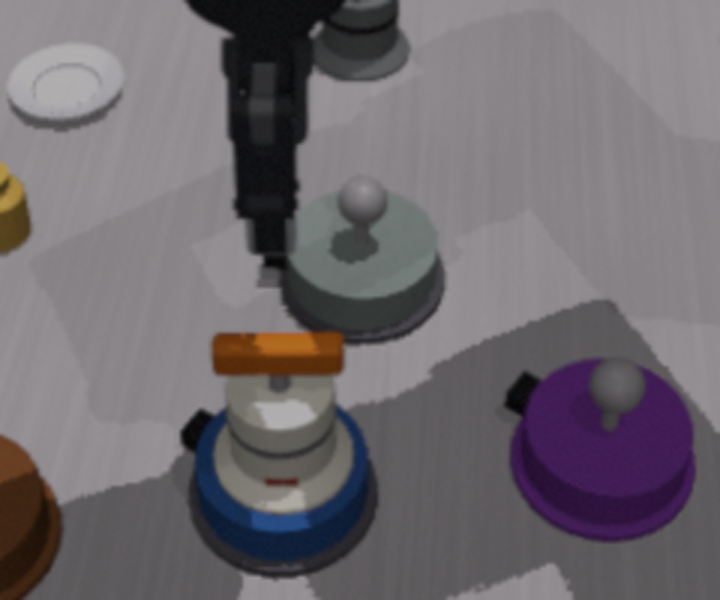

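View pics/w13.png

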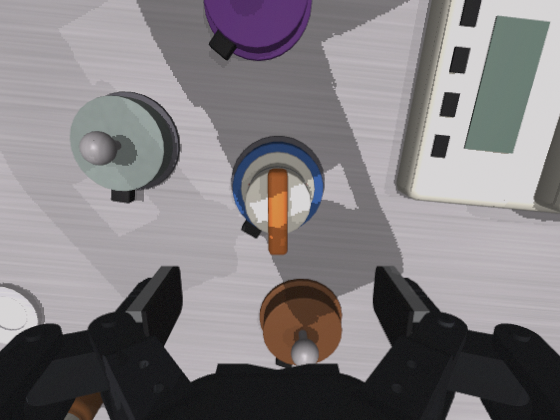

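Side: bar down, coupler upright on the blue drum, gripper clear. Wrist: bar at (278,212), with a blue ring visible around the rim. Checking concentricity via the blue ring width.

```bash
python3 - <<'E'
from h import *
s=env.get_state();f=env.grab_frame('wrist');T=Tcam(f,s)
h=cv2.cvtColor(f['color'],cv2.COLOR_BGR2HSV)
m=cv2.inRange(h,(100,100,40),(125,255,255));mm=comp(m,(277,185))
w=wpts(f,T,mm,.04);(c,r)=cv2.minEnclosingCircle((w*1000).astype(np.float32));print('drum',c,r)
p=np.argwhere(mm)[:,::-1];P=np.array([onplane(f,T,u,v,.04)[:2] for u,v in p])*1000-np.array(c)
a=np.degrees(np.arctan2(P[:,1],P[:,0]));q=np.hypot(P[:,0],P[:,1])
for k in range(-180,180,20):
    i=(a>=k)&(a<k+20)
    if i.sum()>4: print(k,i.sum(),'inner',np.percentile(q[i],3).round(1),'outer',np.percentile(q[i],97).round(1))
E
python3 - <<'E'
import cv2
a=cv2.imread('pics/w13.png');cv2.imwrite('pics/w13c.png',cv2.resize(a[125:265,215:345],None,fx=4.2,fy=4.2,interpolation=2))
E
```

```text
drum (481.5069580078125, 320.9786376953125) 50.14675521850586
-180 145 inner 40.4 outer 49.8
-160 134 inner 39.9 outer 48.9
-140 124 inner 39.8 outer 48.2
-120 116 inner 39.9 outer 48.1
-100 110 inner 40.4 outer 48.2
-80 110 inner 40.7 outer 48.6
-60 68 inner 42.0 outer 48.8
-40 17 inner 47.1 outer 50.1
40 33 inner 46.0 outer 49.9
60 99 inner 41.8 outer 49.6
80 116 inner 41.4 outer 49.9
100 124 inner 40.9 outer 49.4
120 121 inner 40.8 outer 48.9
140 129 inner 40.5 outer 49.1
160 146 inner 40.1 outer 49.6
```

View pics/w13c.png

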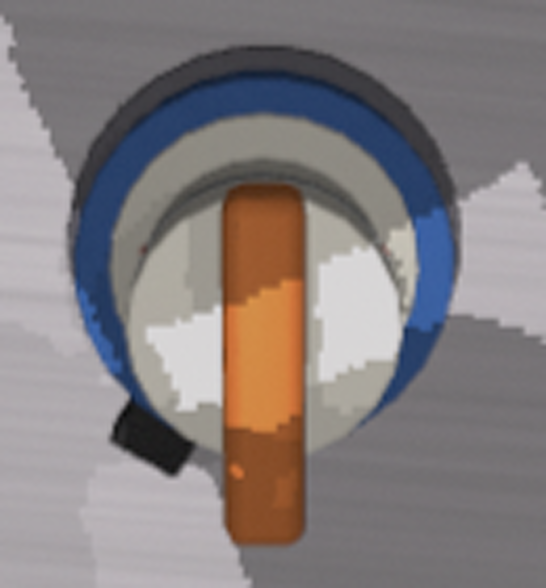

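The rim is concentric with the drum to within about 1 mm: inner radius about 40 mm all round, where 40 is expected. Handing in.

Run:
```python
from plant import env
print(env.get_state()['force'],env.get_state()['t'],env.job_done())
```

```text
the job is handed in; nothing more can be done
[-0.61655586  0.42797467 -0.0188252 ] 16.85 None
```

The white coupler is locked on the blue load cell, upright and released, and I handed the job in at t ≈ 16.9 s. I gripped the orange bar, pulled the handle fully up, carried the coupler over the look-alikes and lowered it until the rim sat on the drum. I then pressed the handle to its lower stop (about 27 N peak), let go and backed off.

**Last checks:**
- **Handle and jaws:** The bar top is at 0.1425 m, against 0.143 m expected for seated and locked. Only a thin line of the red jaws still shows.
- **Seating:** The rim is concentric with the blue drum to about 1 mm. The part of the blue ring hidden from the wrist camera, on the side away from the robot, could not be checked.
- **Clearance:** The wrist force is near zero, and the gripper is about 10 cm above the coupler. The other cells were left alone.

**Disagreements:**
- The cameras' absolute positions differed by 2–4 mm, so I lined the coupler up by comparing it with the cell inside each view.
- In the last wrist view the bar centre measured about 2 mm off the drum centre in x. The rim did not show that offset, so I put it down to calibration at a different height.

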